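# Draw the levelling shim from under a belt-axis unit

## Robot

A 6-joint arm with a two-finger parallel gripper is mounted at the origin on the work surface. World frame = base frame: x ahead of the robot, y to its left, z up, the work surface at z = 0. Lengths are in m, angles in rad, forces in N, time in s.
With the tool pointing down it reaches from about 0.3 to 0.825 m from the base axis. Payload 5.4 kg.
Tool frame: the origin (TCP) lies at the very end of the fingers, on their centre line; the grasp point (between the pads) lies 19 mm behind it; z points along the fingers, y is the line along which they close (so a half turn about z gives the same grasp; the last joint's range is limited). The gripper opens to 92 mm and grips with 3 to 60 N. Pads are 20 mm wide; open, the fingers measure 128 mm over their backs; the gripper's body (75 mm by 189 mm) begins 69 mm behind the grasp point.
Start: joints at [1.118, 0.158, 1.597, -0, 1.386, -0.21], TCP at [0.138, 0.558, 0.215] pointing down, gripper open.
Joint ranges: [-2.91, 2.91], [-0.94, 2.29], [0.18, 2.7], [-1.29, 4.43], [0.17, 2.64], [-3, 3]. Speed limits (rad/s): [2.57, 2.57, 3.14, 3.14, 3.14, 3.14].

## Interface

Orientations are given as a rotation vector (axis times angle).
In Python, from workcell import bot gives the robot as it stands. Calls block until the motion is done:
- bot.goto(position, orientation): joint-space move of the TCP to a pose.
- bot.line_to(position, rot=None, max_speed=0.15): straight line of the TCP; rot=None keeps the orientation; max_speed is the mean speed in m/s.
- bot.set_joints(angles): joint-space move.
- bot.set_gripper(opening, newtons=None): opening from 0.0 (shut) to 1.0 (fully open); newtons is the grip in N (None keeps the last); returns when the fingers have stopped.
- bot.hold(seconds).
- bot.inverse_kinematics(position, orientation): joint angles nearest the present ones, or None.
- bot.read_camera(name): name is "scene" or "side" or "wrist"; returns a dict with "pixels" (384x512x3 uint8, blue, green, red), "fx", "fy", "cx", "cy" (pixels), "k1" (the pictures are not rectified: a ray, as slopes to the right and down, at radius r is drawn at 1 + k1 r^2 times it, then the intrinsics apply), "R" (3x3) and "t" (3): a world point X has camera coordinates R X + t. Camera axes: x right, y down, z forward; pixel columns grow to the right and rows downward; lengths in m; the calibration is good to about 2 mm. A picture is of the moment at which its call begins. There is no depth.
A pose or a line that the arm cannot do raises bot.MotionError and nothing moves.
- bot.job_done(): hands the job in; it is judged then, once.
Readings, each from a call of its own:
- bot.current_clock(): time.
- bot.current_joints(): joint angles.
- bot.current_joint_vel(): joint speeds.
- bot.current_effort(): joint torques, N m.
- bot.current_ee_pos(): TCP position.
- bot.current_tool_rot(): TCP orientation.
- bot.current_contact_force(): force on the tool from outside, world axes, zero at the start.
- bot.current_ft_torque(): the same for the moment, N m.
- bot.current_opening(): opening from 0.0 (shut) to 1.0 (fully open).
- bot.current_grip_force(): force on a finger pad.
Only numpy, scipy, OpenCV 4.12 (cv2) and the standard library are available. Lean on these libraries where they do the work, as an engineer would, in place of code of your own. Each camera call takes 0.05 s, during which the arm holds its last target. There are 200 camera calls.

## Task

The belt-driven axis unit on the bench is propped up at its idler end by the orange printed shim. Take the shim by its upright lug and draw it straight out from under the unit so that the end of the unit settles onto the board, without lifting, tipping or shoving the unit; then lay the shim flat in the grey tray, setting it down rather than dropping it. Leave the blue shim and the loose motor where they are.

Things in the scene. Friction and masses are not known exactly. Their poses are not given: they have to be found in the camera images.
- shim_lug (a point): Centre of the grip lug of the loose orange plastic shim (40 g): a block 16 mm (shim's x) x 20 mm (shim's y), from 6 to 40 mm above the shim's underside; the point is 23 mm above it. Axes: x along the shim, pointing away from the unit (the way to draw it out), z up. The lug's centre is 20 mm from the shim's outer end.
- shim_mid (a point): Centre of the orange shim's flat tongue, 110 x 40 x 6 mm (length along x, width along y), 3 mm above its underside and 35 mm behind the lug (towards the unit). Same axes as the lug. At the start about 35 to 50 mm of the tongue's inner end reaches under the unit, so a pull of 70 mm clears it.
- unit: Loose belt-axis unit, 0.6 to 1 kg: white end blocks on two steel rods, 257 x 90 mm. Origin on the bench below its middle; x towards the idler end, z up. The heavy motor end (x -130 to -70 mm, black stepper on top, 84 mm high) stands on the bench; the light idler block (x 92 to 128 mm, top 46 mm high) rests on the shim. It stays put if the shim is drawn slowly (50 mm/s) along x.
- unit_foot (a point): Middle of the underside of the unit's idler block, at x = 110 mm in the unit's frame: 6 mm above the bench while propped, 0 when settled. Axes as the unit's.
- tray: Fixed grey shallow tray, outside 210 mm (its x) x 180 mm (its y), rim 20 mm high, walls and floor 4 mm thick. Origin at the centre of its underside on the bench.
- blue_shim: Bystander: loose blue shim of the same shape as the orange one, lying free on the bench. Origin at the centre of its underside, x along its length.
- motor: Bystander: loose black and aluminium stepper motor, 42 x 42 x 34 mm with a thin upright shaft to 54 mm, standing on the bench. Origin at the centre of its underside.
There are look-alikes about, which are no part of the job. Of the things that look like the part that bears shim_lug, take the one that is nearest to the robot's base at the start.

How it is judged:
On the way:
1. the orange shim is drawn fully clear of the unit's idler end and that end has settled onto the bench (x of shim_mid in the frame of unit above 0.183 m and height (world z) of unit_foot below 0.004 m and linear speed of unit below 0.02 m/s), for 0.1 s.
At the end, for the whole second after the job is handed in: The orange shim lies flat (within 10 degrees), lug up, at rest on the floor of the tray, wholly inside the rim; the unit stands settled with its idler end down on the bench, within 20 mm of where it stood; the blue shim and loose motor are within 20 mm of where they were (x of shim_mid in the frame of tray between -0.08 and 0.08 m and y of shim_mid in the frame of tray between -0.06 and 0.06 m and height (world z) of shim_mid below 0.013 m and angle between shim_mid's own z axis and vertical below 0.17 rad and linear speed of each of shim, unit below 0.02 m/s and height (world z) of unit_foot below 0.004 m and distance of each of unit_foot, unit, blue_shim, motor from where it was at the start of the episode below 0.02 m); the robot touches nothing.
It fails at once if the unit is shoved or lifted by more than 20 mm (distance of any of unit_foot, unit from where it was at the start of the episode above 0.02 m).
It fails at once if the unit is tipped by more than 7 degrees (angle between unit's own z axis and vertical above 0.12 rad).
It fails at once if the orange shim is dropped (falls free by more than about 20 mm) (linear speed of shim above 0.65 m/s and contact force between shim and the fingers below 0.05 N).
It fails at once if the blue shim or the loose motor is moved by more than 20 mm (distance of any of blue_shim, motor from where it was at the start of the episode above 0.02 m).
It also fails if it takes over 42 s, if anything falls off the work surface, if the arm or the gripper's body presses on something with over 40 N, if the wrist force passes 120 N, or if a joint passes its speed limit or range.

## Working session

There is one attempt and no reset: what is moved stays moved. The work goes in short steps, each a Python script; the robot and the scene stay as the last script left them, time stands still between calls to the robot, and variables do not carry over. Pictures are saved under pics/ and viewed, at most 10 in all, crops included, and the job is handed in when it is done.

```bash
mkdir -p pics; python3 - <<'E'
from workcell import bot
import cv2, pickle, numpy as np
d={n:bot.read_camera(n) for n in("scene","side","wrist")}
pickle.dump(d,open('c0.pkl','wb'))
for n in d: cv2.imwrite(f'pics/{n}0.png',d[n]["pixels"]); print(n,(-d[n]["R"].T@d[n]["t"]).round(3))
print(bot.current_clock())
E
```

```text
scene [1.047 0.345 0.851]
side [ 0.46  -0.842  0.638]
wrist [0.071 0.574 0.383]
0.15
```

View pics/scene0.png

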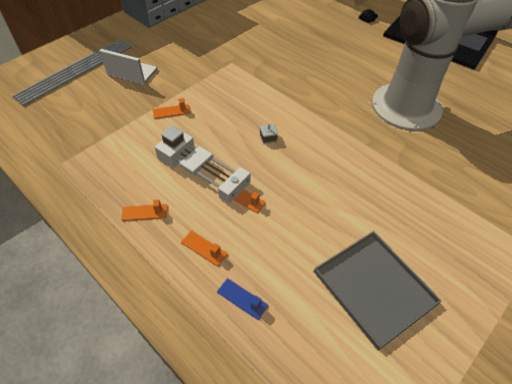

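View pics/side0.png

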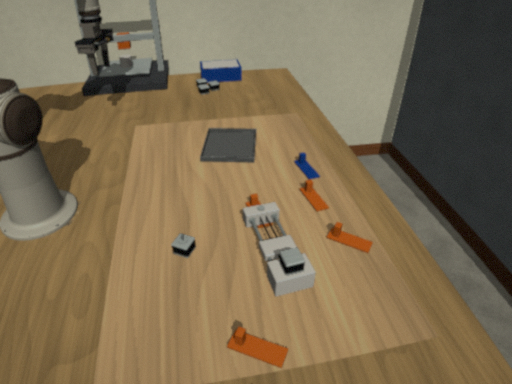

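The scene view shows the propping shim at about (250,200), beside the idler block at (235,183), with the tray at (375,288), blue shim at (243,298) and loose motor at (268,132). In the side view its lug is at about (253,201). Three other orange shims lie around.

```bash
cat > h.py <<'E'
import numpy as np, cv2
def ray(c,uv):
    K=np.array([[c["fx"],0,c["cx"]],[0,c["fy"],c["cy"]],[0,0,1.]])
    uv=np.atleast_2d(np.float64(uv))
    p=cv2.undistortPoints(uv[:,None],K,np.array([c["k1"],0,0,0.]))[:,0] if 1 else 0
    d=np.c_[p,np.ones(len(p))]@c["R"]
    return -c["R"].T@c["t"],d
def plane(c,uv,z):
    o,d=ray(c,uv); return (o+d*((z-o[2])/d[:,2])[:,None])[:,:2]
def blobs(c,lo,hi,amin=40):
    m=cv2.inRange(cv2.cvtColor(c["pixels"],cv2.COLOR_BGR2HSV),lo,hi)
    cs,_=cv2.findContours(m,cv2.RETR_EXTERNAL,cv2.CHAIN_APPROX_NONE)
    return m,[k[:,0] for k in cs if cv2.contourArea(k)>amin]
ORANGE=((3,190,120),(13,255,255)); BLUE=((110,150,60),(130,255,255))
E
python3 - <<'E'
import pickle; from h import *
d=pickle.load(open('c0.pkl','rb'))
for n in("scene","side"):
    for nm,C in(("or",ORANGE),("bl",BLUE)):
        for k in blobs(d[n],*C)[1]:
            u=k.mean(0); print(n,nm,u.round(),plane(d[n],[u],.01).round(3), np.linalg.norm(plane(d[n],[u],.01)).round(3))
s=d["scene"]
print("tray rim",plane(s,[[375,234],[438,298],[378,345],[315,271]],.02).round(3))
print("lug",plane(s,[[256,197]],.04),plane(d["side"],[[253,197]],.04))
print("unit motor, idler tops",plane(s,[[173,134]],.084),plane(s,[[236,178]],.046),"motor",plane(s,[[268,133]],.03))
E
```

```text
scene or [206. 249.] [[ 0.776 -0.059]] 0.778
scene or [147. 211.] [[ 0.808 -0.243]] 0.843
scene or [251. 201.] [[ 0.603 -0.082]] 0.609
scene or [172. 111.] [[ 0.532 -0.487]] 0.721
scene bl [242. 299.] [[0.804 0.087]] 0.809
side or [255. 346.] [[ 0.527 -0.493]] 0.722
side or [348. 238.] [[ 0.809 -0.249]] 0.846
side or [252. 201.] [[ 0.599 -0.058]] 0.602
side or [313. 195.] [[ 0.774 -0.063]] 0.777
side or [124.  45.] [[0.039 1.763]] 1.763
side bl [306. 167.] [[0.798 0.085]] 0.802
tray rim [[0.473 0.199]
 [0.512 0.387]
 [0.685 0.351]
 [0.647 0.159]]
lug [[ 0.60300717 -0.06609493]] [[ 0.59691129 -0.07987471]]
unit motor, idler tops [[ 0.63207518 -0.34120509]] [[ 0.59881326 -0.14035311]] motor [[ 0.41227299 -0.20320549]]
```

View pics/wrist0.png

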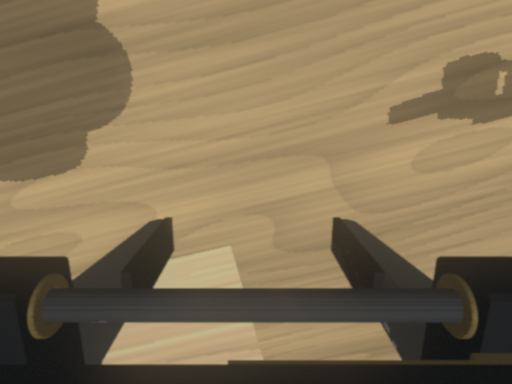

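The wrist view shows only bare board and the fingers. The propping shim is the nearest to the base of the orange shims, at 0.60 m. Next I'll take a close view from above with the grasp yaw.

```bash
cat >> h.py <<'E'
from scipy.spatial.transform import Rotation as Ro
def down(p,s=1):
    x=s*np.array([p[0],p[1],0.])/np.hypot(*p[:2]); z=np.array([0,0,-1.])
    return Ro.from_matrix(np.c_[x,np.cross(z,x),z]).as_rotvec()
E
python3 - <<'E'
from workcell import bot
import pickle; from h import *
d=pickle.load(open('c0.pkl','rb'))
T=Ro.from_rotvec(bot.current_tool_rot()); w=d["wrist"]
off=T.inv().apply(-w["R"].T@w["t"]-np.array(bot.current_ee_pos())); print("cam in tool",off, "fwd",T.inv().apply(w["R"][2]))
p=np.array([-.033,.201,0]); p/=np.linalg.norm(p)
L=np.array([.60,-.07,0])
for s in(1,-1):
    r=down(p,s)
    pos=[]
    for q in ([L[0],L[1],.2],L+.0*p+[0,0,.011],L+.08*p+[0,0,.011],[.58,.27,.1]):
        j=bot.inverse_kinematics(q,r); pos.append(None if j is None else np.round(j,2))
    print(s,pos)
E
```

```text
cam in tool [ 0.06910659 -0.00053895 -0.16866109] fwd [-0.24615749 -0.00101597  0.96922931]
1 [array([-0.32,  0.24,  1.53,  0.  ,  1.37, -0.48]), array([-0.32,  0.46,  1.65,  0.  ,  1.03, -0.48]), array([-0.19,  0.43,  1.7 ,  0.  ,  1.01, -0.35]), array([0.25, 0.43, 1.5 , 0.  , 1.21, 0.08])]
-1 [array([-0.32,  0.24,  1.53,  0.  ,  1.37,  2.66]), array([-0.32,  0.46,  1.65,  0.  ,  1.03,  2.66]), array([-0.19,  0.43,  1.7 ,  0.  ,  1.01,  2.79]), None]
```

```bash
python3 - <<'E'
from workcell import bot
import pickle; from h import *
p=np.array([-.033,.201,0]); p/=np.linalg.norm(p)
bot.goto([.60,-.07,.2],down(p))
c=bot.read_camera("wrist"); pickle.dump(c,open('c1.pkl','wb')); cv2.imwrite('pics/w1.png',c["pixels"])
for k in blobs(c,*ORANGE,100)[1]: print(k.min(0),k.max(0),cv2.contourArea(k))
print(bot.current_clock())
E
```

```text
2.95
```

View pics/w1.png

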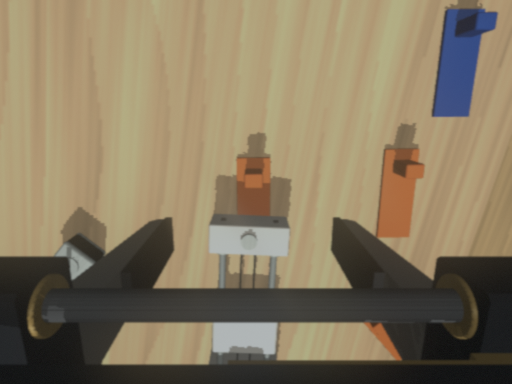

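The wrist view shows the orange shim upright in the picture: its outer end is at row 156, columns 237–270, the lug is at about (254,175), and the idler block edge is at row 216. I'll fit the tongue edges.

```bash
python3 - <<'E'
import pickle; from h import *
c=pickle.load(open('c1.pkl','rb'))
print(cv2.cvtColor(c["pixels"],cv2.COLOR_BGR2HSV)[[160,176,184,200,205],[242,254,254,242,260]])
m,ks=blobs(c,(0,190,60),(12,255,255),300)
for k in ks: print(k.min(0),k.max(0))
k=min(ks,key=lambda k:abs(k.mean(0)-[254,185]).sum())
M=np.zeros_like(m); cv2.drawContours(M,[k[:,None]],-1,255,-1)
rows=np.arange(160,212); L=[];R=[]
for r in rows:
    x=np.where(M[r])[0]; L.append((x.min()-.5,r)); R.append((x.max()+.5,r))
a=plane(c,L,.006);b=plane(c,R,.006)
for q in(a,b):
    vx,vy,x,y=cv2.fitLine(np.float32(q),cv2.DIST_HUBER,0,.001,.001).ravel(); print("edge dir deg",np.degrees(np.arctan2(vy,vx))%180,x,y)
mid=(a+b)/2
vx,vy,x,y=cv2.fitLine(np.float32(mid),cv2.DIST_HUBER,0,.001,.001).ravel(); 
print("width",np.median(np.linalg.norm(a-b,axis=1)),"mid dir",np.degrees(np.arctan2(vy,vx))%180,x,y)
cols=np.arange(241,267); top=[(u,np.where(M[:,u])[0].min()-.5) for u in cols]; print([t[1] for t in top])
e=plane(c,top,.006); print("outer",np.median(e,axis=0)); 
p=np.array([vx,vy])*np.sign(vy); end=np.array([x,y])+p*((np.median(e,axis=0)-[x,y])@p)
print("p",p,"lug est",end-.02*p)
# unit idler top front edge by eye
u=plane(c,[[210,215],[289,218]],.046); print("idler edge?",u)
E
```

```text
[[ 12 159 172]
 [ 12 158 171]
 [ 12 159 172]
 [ 12 143 125]
 [ 11 146 126]]Traceback (most recent call last):
  File "<stdin>", line 6, in <module>
ValueError: min() iterable argument is empty
```

```bash
cat > fit.py <<'E'
import pickle; from h import *
c=pickle.load(open('c1.pkl','rb'))
m,ks=blobs(c,(5,128,60),(14,255,255),300)
for k in ks: print(k.min(0),k.max(0))
k=min(ks,key=lambda k:abs(k.mean(0)-[254,185]).sum())
M=np.zeros_like(m); cv2.drawContours(M,[k[:,None]],-1,255,-1)
rows=np.arange(160,212); L=[];R=[]
for r in rows:
    x=np.where(M[r])[0]; L.append((x.min()-.5,r)); R.append((x.max()+.5,r))
a=plane(c,L,.006);b=plane(c,R,.006)
mid=(a+b)/2
vx,vy,x,y=cv2.fitLine(np.float32(mid),cv2.DIST_HUBER,0,.001,.001).ravel(); 
print("width",np.median(np.linalg.norm(a-b,axis=1)),"mid dir",np.degrees(np.arctan2(vy,vx))%180,x,y)
cols=np.arange(241,267); top=[(u,np.where(M[:,u])[0].min()-.5) for u in cols]; print([t[1] for t in top])
e=plane(c,top,.006); print("outer",np.median(e,axis=0)); 
p=np.array([vx,vy])*np.sign(vy); end=np.array([x,y])+p*((np.median(e,axis=0)-[x,y])@p)
print("p",p,"lug est",end-.02*p)
u=plane(c,[[210,215],[289,218]],.046); print("idler edge?",u)
E
python3 fit.py
```

```text
[365 323] [401 360]
[237 158] [269 214]
[377 149] [423 237]
width 0.0386424814507946 mid dir 99.37294 0.60217696 -0.07822844
[np.float64(157.5), np.float64(157.5), np.float64(157.5), np.float64(157.5), np.float64(157.5), np.float64(157.5), np.float64(157.5), np.float64(157.5), np.float64(157.5), np.float64(157.5), np.float64(157.5), np.float64(157.5), np.float64(157.5), np.float64(157.5), np.float64(157.5), np.float64(157.5), np.float64(157.5), np.float64(157.5), np.float64(157.5), np.float64(157.5), np.float64(157.5), np.float64(157.5), np.float64(157.5), np.float64(157.5), np.float64(157.5), np.float64(157.5)]
outer [ 0.59866693 -0.05339716]
p [-0.16285993  0.9866492 ] lug est [ 0.60135104 -0.07322474]
idler edge? [[ 0.5613187  -0.11700284]
 [ 0.64631551 -0.10649768]]
```

```bash
python3 - <<'E'
from workcell import bot
import pickle; from h import *
p=np.array([-.16286,.98665,0]); G=np.array([.6012,-.0737,0]); r=down(p)
bot.set_gripper(.6,20)
bot.goto(G+[0,0,.08],r)
bot.line_to(G+[0,0,.012],r,.08)
print("F pre",np.round(bot.current_contact_force(),2))
bot.set_gripper(0,20)
print("open",bot.current_opening()*92,"grip",bot.current_grip_force(),np.round(bot.current_contact_force(),2),np.round(bot.current_ee_pos(),4))
c=bot.read_camera("side"); cv2.imwrite('pics/s2.png',cv2.resize(c["pixels"][130:310,180:400],None,fx=3,fy=3))
print(bot.current_clock())
E
```

```text
F pre [ 0.94 -0.34 -0.16]
open 19.906986073756965 grip 20.000057816505432 [ 1.45  0.05 -0.02] [ 0.6015 -0.0737  0.0121]
5.8667
```

View pics/s2.png

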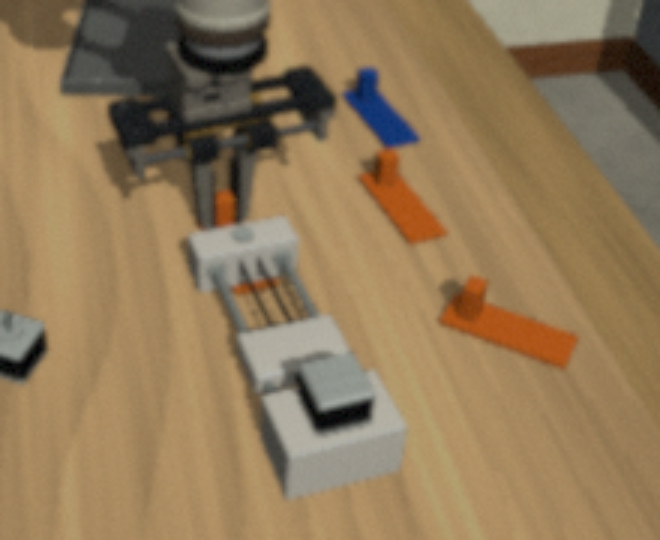

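The lug sits between the fingers at 19.9 mm opening, with the shim still under the idler block. Now I'll draw it out.

```bash
python3 - <<'E'
from workcell import bot
from h import *
p=np.array([-.16286,.98665,0]); P=np.array(bot.current_ee_pos())
for d in(.03,.06,.09):
    bot.line_to(P+d*p,None,.04); print(d,np.round(bot.current_contact_force(),2),bot.current_opening()*92)
bot.hold(.3)
c=bot.read_camera("side"); s=bot.read_camera("scene")
import pickle; pickle.dump((c,s),open('c2.pkl','wb'))
cv2.imwrite('pics/s3.png',np.hstack([cv2.resize(c["pixels"][130:310,180:330],None,fx=2.6,fy=2.6),cv2.resize(s["pixels"][110:290,150:300],None,fx=2.6,fy=2.6)]))
print(bot.current_clock())
E
```

```text
0.03 [0.15 1.5  1.96] 19.633640204641296
0.06 [0.13 1.63 2.29] 19.868646964781558
0.09 [0.67 1.57 2.75] 19.6020595121123
8.9667
```

View pics/s3.png

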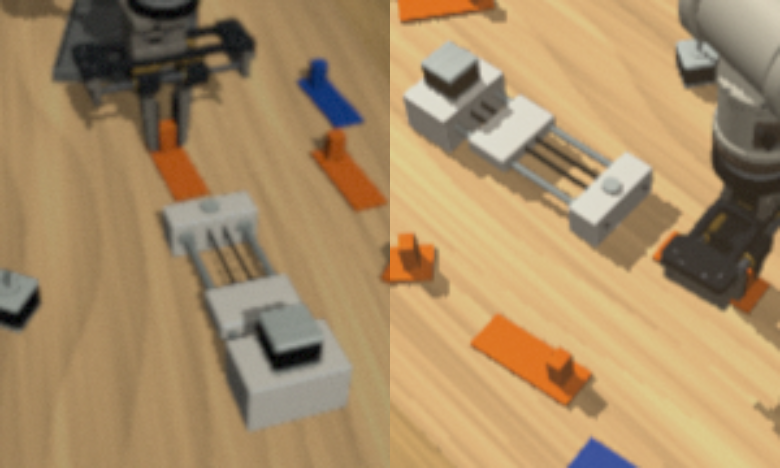

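The shim is fully clear of the idler block, and the unit has settled without shifting. I'll refine the tray centre, then lift and carry the shim over.

```bash
python3 - <<'E'
from workcell import bot
import pickle; from h import *
d=pickle.load(open('c0.pkl','rb'))
for n,(x0,y0,x1,y1) in dict(scene=(305,225,450,355),side=(195,120,265,170)).items():
    c=d[n]; m=np.zeros((384,512),np.uint8); h=cv2.cvtColor(c["pixels"],cv2.COLOR_BGR2HSV)
    m[y0:y1,x0:x1]=((h[...,1]<70)&(h[...,2]<150))[y0:y1,x0:x1]*255
    k=max(cv2.findContours(m,0,1)[0],key=cv2.contourArea)[:,0]
    w=plane(c,k,.012); print(n,cv2.minAreaRect(np.float32(w)))
E
```

```text
scene ((0.5760142803192139, 0.2727079689502716), (0.2117818146944046, 0.18705163896083832), 77.70304107666016)
side ((0.5750823020935059, 0.27427107095718384), (0.23611508309841156, 0.1802939772605896), 77.93826293945312)
```

```bash
python3 - <<'E'
from workcell import bot
import pickle; from h import *
a=np.radians(78); t=np.array([np.cos(a),np.sin(a),0]); r=down(t)
Q=np.array([.576,.273,0])+.035*t; P=np.array(bot.current_ee_pos())
bot.line_to([P[0],P[1],.1],None,.1)
bot.line_to(Q+[0,0,.1],r,.12)
print(bot.current_opening()*92,np.round(bot.current_contact_force(),2))
bot.line_to(Q+[0,0,.03],None,.08)
z=.03; f0=bot.current_contact_force()[2]
while z>.0145:
    z-=.001; bot.line_to(Q+[0,0,z],None,.03); f=bot.current_contact_force()[2]-f0
    if f>2: break
print("z",z,bot.current_ee_pos(),"f",f,bot.current_opening()*92)
c=bot.read_camera("scene"); cv2.imwrite('pics/p4.png',cv2.resize(c["pixels"][200:370,280:470],None,fx=3,fy=3))
print(bot.current_clock())
E
```

```text
19.826193577262696 [ 1.06 -0.34  0.01]
z 0.014999999999999986 [0.58351563 0.30728963 0.01614709] f 6.559780127008782 19.855761109514365
17.4
```

View pics/p4.png

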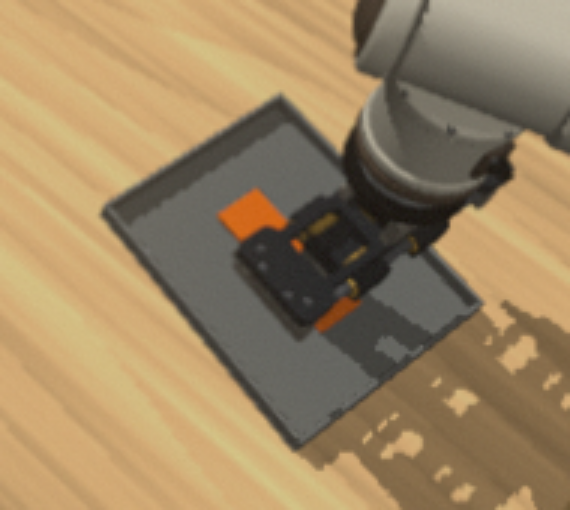

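The shim is down on the tray floor in the middle (contact at TCP z 16 mm, as expected). I'll release it and retreat.

```bash
python3 - <<'E'
from workcell import bot
from h import *
bot.set_gripper(.6)
P=np.array(bot.current_ee_pos()); bot.line_to([P[0],P[1],.2],None,.12)
bot.goto([.35,.35,.3],bot.current_tool_rot())
c=bot.read_camera("scene"); cv2.imwrite('pics/p5.png',cv2.resize(c["pixels"][100:370,140:450],None,fx=2,fy=2))
print(bot.current_clock(),np.round(bot.current_contact_force(),2))
E
```

```text
20.825 [-0.25  0.15 -0.25]
```

View pics/p5.png

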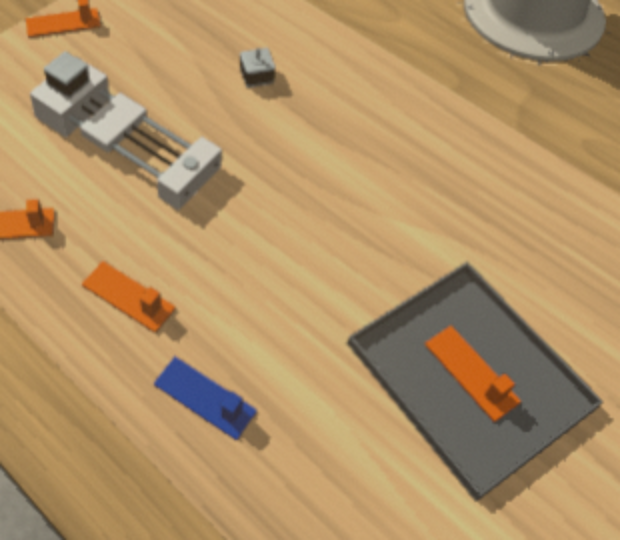

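The shim lies flat in the tray with its lug up, at about (475,373) in the crop. The unit, blue shim and motor are undisturbed.

```bash
python3 -c "
from workcell import bot
print(bot.job_done())"
```

```text
the job is handed in; nothing more can be done
None
```

The orange shim was drawn out and laid flat in the tray, the unit settled onto the board, the blue shim and motor look unmoved in the last picture, and the job was handed in at about 21 s; no verdict was returned.

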